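# Draw the packing plate from under a banding wheel

### The arm

A 7-joint arm with a two-finger parallel gripper is mounted at the origin on a cart in front of the work surface, level with it; the furniture and walls round the work are solid. World frame = base frame: x ahead of the robot, y to its left, z up, the work surface at z = 0. Lengths are in m, angles in rad, forces in N, time in s.
With the tool pointing down it reaches from about 0.4 to 0.875 m from the base axis. Payload 19.3 kg.
Tool frame: the origin (TCP) lies at the very end of the fingers, on their centre line; the grasp point (between the pads) lies 19 mm behind it; z points along the fingers, y is the line along which they close (so a half turn about z gives the same grasp; the last joint's range is limited). The gripper opens to 85 mm and grips with 20 to 120 N. Pads are 22 mm wide; open, the fingers measure 114 mm over their backs; the gripper's body (76 mm by 85 mm) begins 54 mm behind the grasp point. The pads swing forward as they close: fully open they stand 13 mm farther back than shut.
Start: joints at [1.176, 0.521, -0.036, 1.599, 0.021, 1.021, -0.113], TCP at [0.199, -0.592, 0.231] pointing down, gripper open.
Joint ranges: [-2.91, 2.91], [-0.3, 2.13], [-1.5, 1.42], [0.17, 2.43], [-1.26, 4.41], [0.16, 1.93], [-2.52, 2.52]. Speed limits (rad/s): [1.89, 1.89, 2.39, 2.39, 3.01, 3.01, 3.01].

### API

Orientations are given as [roll, pitch, yaw] about the fixed x, y, z axes, in that order (R = Rz(yaw) Ry(pitch) Rx(roll)).
In Python, from workcell import monitor, optics, job_done gives the robot as it stands.
- The arm moves only by the shell command python3 -m handwheel 'ROWS' [FORCE]. ROWS is JSON, a list of rows, each an object of numbers: "dx", "dy", "dz": the shift along the tool's x, y, z in cm; "wx", "wy", "wz": the turn, a rotation vector about the tool's x, y, z in rad; "claw": the opening in per cent of the stroke, from 0 (shut) to 100 (fully open). A call has 1 to 8 rows; each row shifts and turns the commanded pose from where the row before left it, along the tool's axes as they then stand; what a row does not reach is not made up. A row lasts 1/8 s, in which the tool goes at most 62.5 mm and 10.7 degrees, less where a joint would pass 70% of its speed; a pose out of reach is approached as far as the arm can. A call with a gripper value outside its range is refused whole. The fingers move at their own pace and stop on an object; FORCE is the grip in N (left out, the last holds). Time passes only in rows, so rows that do not move let the fingers close. It gives the time, the measured TCP pose, the force, the opening and the grip force at its end, in the units of the state.
- monitor.observe(): the state, without advancing time (a new reading comes with each control period).
- optics.grab_frame(name): name is "scene" or "top" or "wrist"; returns a dict with "frame" (480x640x3 uint8, blue, green, red), "fovy" (degrees; the focal length in pixels is half the picture's height over the tangent of half this angle, whatever the lens; pixels are square), "cx", "cy" (the principal point, pixels), "R" (3x3) and "t" (3): a world point X has camera coordinates R X + t. Camera axes: x right, y down, z forward; pixel columns grow to the right and rows downward; lengths in m; the calibration is good to about 2 mm. A picture is of the moment at which its call begins. There is no depth.
- job_done(): hands the job in; it is judged then, once.
Trained networks look in the newest picture that a camera, given by its name, has taken for a name from the list of things; names that differ only in an ending like _2 or _b are one class to them, and where a whole thing is asked for, a point or a joint stands for the part that bears it (a point fixed in the world has none). Each returns a list of dicts, best first, with "p" (0 to 1); they miss things now and then, are a little off and sometimes report something else, mostly with a low value. They report only what shows in the picture. A call takes as long as a camera call. They do not tell look-alikes from the thing itself.
- optics.masks_of(name, camera): "region" (480x640 bool, what is visible of it) and "rect" ([left, top, width, height] in pixels, round what is visible of it).
The state is a dict: "clock": time; "qpos": joint angles; "qd": joint speeds; "joint_efforts": joint torques, N m; "position": TCP position; "tool_rot": TCP orientation; "force": force on the tool from outside, world axes, zero at the start; "moment": the same for the moment, N m; "grip_width": finger opening in m; "finger_force": force on a finger pad.
Only numpy, scipy, OpenCV 4.12 (cv2) and the standard library are available. Lean on these libraries where they do the work, as an engineer would, in place of code of your own. Each camera call takes 0.05 s, during which the arm holds its last target. There are 200 camera calls.

### The job

The banding wheel is still packed up at one foot from the last job, but the next glass has already been centred on it. Swing the pen arm well clear of the glass, then slide the packing plate out from under the foot by its red upturned tab, so that wheel and glass settle level where they stand: do not lift, tip or drag the wheel, and do not shift the glass on it. Finish with the plate lying flat inside the grey parts tray and the pen arm swung back against its stop; leave the height block, jar, tape and steel ring where they are.

Things in the scene. Friction and masses are not known exactly. Their poses are not given: they have to be found in the camera images.
- plate: Packing plate, bright steel, 44 (x) x 130 (y) x 6 mm, 270 g; red upright tab across its -y end: 6 mm thick, outer face flush with the end, top 30 mm above the underside. Origin: centre of the underside, z up. Flat on the bench; a ball foot of the wheel rests on it 10 to 27 mm from its +y end; some 105 mm stands out past the wheel's rim. Drawing it in its -y direction takes about 5 to 20 N.
- wheel: Banding wheel, loose, 1.4 to 1.9 kg: green base on three ball feet (radius 12 mm, on a 68 mm circle: at -y, 30 and 150 degrees from +x), bright metal head of 74 mm radius, top 44 mm above the feet's undersides, turning stiffly. Origin: on the axis, level with the feet's undersides. Its -y foot stands on the plate, so it leans 0.06 rad towards the pen arm; with the plate out it stands level.
- packed_foot (a point): Underside of the wheel's ball foot that rests on the plate (wheel frame: 0, -68, 0 mm). 6 mm above the bench at the start, on the bench when the plate is out.
- wheel_top (a point): Centre of the top face of the wheel's head, where the glass stands (wheel frame: 0, 0, 44 mm).
- glass: Clear glass tumbler with thin dark bands, 72 mm in diameter, 99 mm high, standing mouth down, loose, on the middle of the wheel's head. Origin: centre of its underside, z up.
- pen_arm (a joint): Pen arm, swinging level about the rod of the blue magnetic stand (fixed to the bench). 0: at its stop, pen pointing at the glass, nib a few mm off; grows as the arm swings clear, clockwise seen from above, to 1.6 rad; well clear of the glass from 0.6. Stiff: stays where it is left (about 1 N at the knob moves it).
- pen_knob (a point): Middle of the arm's upright black knob, a 16 mm round grip 21 mm high on a 10 mm stem that stands 28 mm above the arm. This point is 160 mm above the bench, 55 mm from the hinge axis, 10 mm below the knob's top. Pinch it from above or push it sideways.
- pen_hinge (a point): On the vertical hinge axis of the pen arm (the rod of the stand), 115 mm above the bench. Fixed; its axes are the stand's: at joint value 0 the arm points along its -y, and the wheel stands there.
- tray_in (a point): Centre of the inner floor of the grey parts tray: inside 162 x 192 mm (x, y), rim 18 mm above this point, this point 4 mm above the bench and covered by a 2 mm black rubber mat. Fixed to the bench.
- height_block: Bystander: upright hardwood block 40 x 50 x 85 mm with band marks. Origin: centre of the underside.
- frit_jar: Bystander: small jar with a dark cap, 44 mm in diameter, 105 mm high. Origin: centre of the underside.
- spacer_ring: Bystander: dark steel ring lying flat, 58 mm in diameter, 10 mm high. Origin: centre of the underside.
- masking_tape: Bystander: roll of masking tape lying flat, 96 mm in diameter, 25 mm high. Origin: centre of the underside.
Mind the look-alikes: they are no part of the job. There is more than one size of the part that bears pen_arm; the job needs the larger.

How it is judged:
By the outcome, as a careful person would: the job done as asked, in the order asked, and still so for the second after the job is handed in, with the robot touching nothing.
It also fails if it takes over 72 s, if anything falls off the work surface, if the arm or the gripper's body presses on something with over 40 N, if the wrist force passes 120 N, or if a joint passes its speed limit or range.

## Working session

There is one attempt and no reset: what is moved stays moved. The work goes in short steps, Python scripts to look and compute and a shell command to move; the robot and the scene stay as the last step left them, time stands still between calls to the robot, and variables do not carry over. Pictures are saved under pics/ and viewed, at most 10 in all, crops included, and the job is handed in when it is done.

```bash
mkdir -p pics
python3 - <<'E'
from workcell import monitor, optics
import cv2
s=monitor.observe(); print({k:s[k] for k in('clock','position','tool_rot','grip_width')})
for n in('scene','top'):
    f=optics.grab_frame(n); cv2.imwrite(f'pics/{n}0.png',f['frame']); print(n,f['fovy'],f['cx'],f['cy'],f['R'],f['t'])
E
```

```text
{'clock': 0.0, 'position': array([ 0.19930365, -0.5920127 ,  0.23073259]), 'tool_rot': array([-3.14047019e+00,  7.62349105e-05,  3.24799760e-01]), 'grip_width': 0.0854575750260405}
scene 56.705158938377046 311.55561683007846 236.8378346780849 [[-0.83903602 -0.54405142  0.00515771]
 [-0.37534867  0.57194804 -0.72937563]
 [ 0.39386791 -0.61390837 -0.68409399]] [0.53537943 0.16454564 1.12216469]
top 43.715072573519194 326.3707390826213 238.06059125091417 [[ 0.00991521 -0.99991852 -0.00803992]
 [-0.98380419 -0.00831573 -0.17905351]
 [ 0.17897206  0.00968506 -0.98380648]] [0.19876977 0.54072483 1.34847096]
```

View pics/scene0.png

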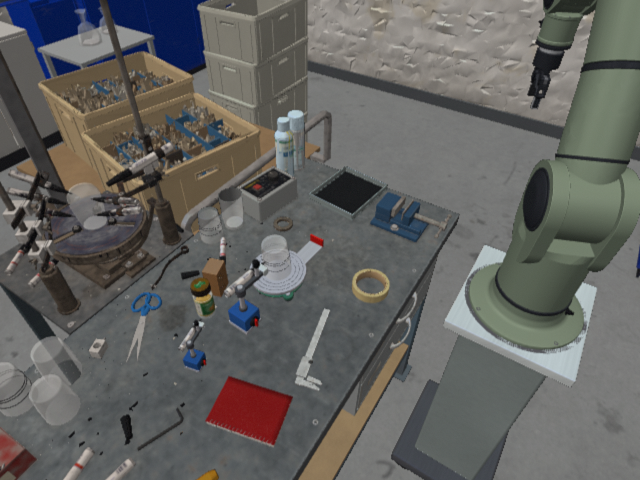

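View pics/top0.png

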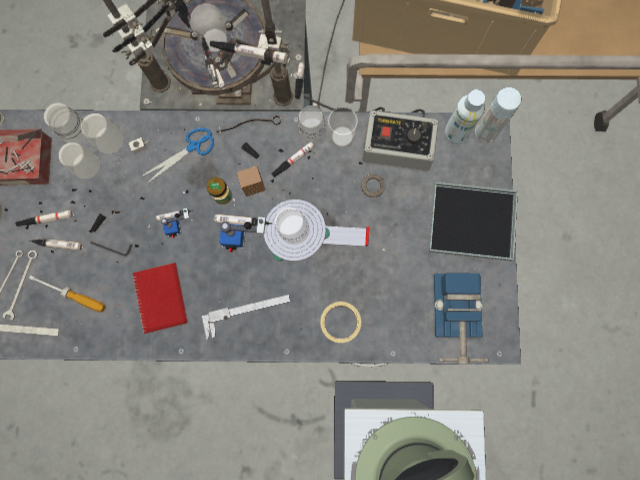

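The scene view shows the wheel with its glass at (277,268) and the red tab at (316,240). The grey tray is at (349,190). In the top view the tab is at (367,236) and the tray at (473,221). There are two pen stands: the large one at top (232,235) / scene (244,315), and the small one at top (171,222) / scene (194,357). The large one fits, because its pen points at the glass. I'll confirm this in an enlarged crop.

```bash
cat > h.py <<'E'
import numpy as np, cv2
from workcell import monitor, optics
def K(f):
    F=240/np.tan(np.radians(f['fovy'])/2); return F
def back(f,u,v,z):
    R,t=np.array(f['R']),np.array(f['t']); c=-R.T@t
    d=R.T@np.array([(u-f['cx'])/K(f),(v-f['cy'])/K(f),1]); return c+d*(z-c[2])/d[2]
def proj(f,X):
    p=np.array(f['R'])@np.array(X)+np.array(f['t']); return np.array([f['cx'],f['cy']])+K(f)*p[:2]/p[2]
def tri(fs,uvs):
    A=[];b=[]
    for f,(u,v) in zip(fs,uvs):
        R,t=np.array(f['R']),np.array(f['t'])
        for n,k in(((u-f['cx'])/K(f),0),((v-f['cy'])/K(f),1)):
            A.append(R[k]-n*R[2]); b.append(n*t[2]-t[k])
    return np.linalg.lstsq(np.array(A),np.array(b),rcond=None)[0]
E
python3 - <<'E'
from h import *
S=optics.grab_frame('scene');T=optics.grab_frame('top')
a=cv2.resize(T['frame'][190:270,150:380],None,fx=3.47,fy=3.47,interpolation=cv2.INTER_CUBIC)
b=cv2.resize(S['frame'][225:375,170:350],None,fx=2,fy=2,interpolation=cv2.INTER_CUBIC)
b2=cv2.resize(S['frame'][225:345,200:350],None,fx=2.08,fy=2.08,interpolation=cv2.INTER_CUBIC)
im=np.zeros((590,800,3),np.uint8); im[:a.shape[0],:a.shape[1]]=a[:, :800]; im[280:580,:360]=b
cv2.imwrite('pics/crop1.png',im)
for n,f in(('top',T),('scene',S)):
    hsv=cv2.cvtColor(f['frame'],cv2.COLOR_BGR2HSV)
    r=((hsv[...,0]<8)|(hsv[...,0]>172))&(hsv[...,1]>150)&(hsv[...,2]>80)
    u0,v0=((367,236) if n=='top' else (316,240))
    m=np.zeros_like(r); m[v0-18:v0+18,u0-14:u0+14]=1; ys,xs=np.nonzero(r&m)
    print(n,'tab',xs.mean(),ys.mean(),xs.min(),xs.max(),ys.min(),ys.max(),cv2.minAreaRect(np.c_[xs,ys].astype(np.float32)), back(f,xs.mean(),ys.mean(),.03))
for nm in('plate','wheel','glass','pen_arm','frit_jar','height_block','spacer_ring','masking_tape'):
  for n,f in(('top',T),('scene',S)):
    for d in optics.masks_of(nm,n)[:2]:
        ys,xs=np.nonzero(d['region']); print(nm,n,round(d['p'],2),d['rect'],xs.mean().round(1),ys.mean().round(1),back(f,xs.mean(),ys.mean(),0.03).round(3))
for uv in((434,183),(516,188),(430,250),(514,260)): print('tray',back(T,*uv,.022).round(3))
print(monitor.observe()['clock'])
E
```

```text
top tab 366.8837209302326 235.4418604651163 366 368 227 245 ((367.0, 236.0), (18.0, 2.0), 90.0) [0.54956432 0.10794433 0.03      ]
scene tab 316.18823529411765 239.54117647058823 310 322 234 245 ((316.3000183105469, 239.4000244140625), (15.205260276794434, 5.81377649307251), 26.56505012512207) [0.54438456 0.12102061 0.03      ]
plate top 0.72 [320.4, 227.2, 49.8, 18.7] 347.1 236.7 [0.546 0.155 0.03 ]
plate scene 0.66 [297.4, 232.0, 26.8, 31.4] 310.6 248.1 [0.539 0.158 0.03 ]
wheel top 0.78 [266.1, 199.0, 61.3, 67.4] 296.5 232.8 [0.555 0.275 0.03 ]
wheel top 0.31 [321.9, 225.9, 45.4, 22.4] 347.5 236.3 [0.547 0.154 0.03 ]
wheel scene 0.58 [255.0, 249.9, 55.4, 48.9] 283.7 280.3 [0.533 0.293 0.03 ]
glass top 0.67 [277.1, 206.1, 31.6, 40.6] 291.6 225.7 [0.572 0.287 0.03 ]
glass scene 0.89 [260.1, 235.8, 30.0, 45.8] 275.9 257.0 [0.598 0.238 0.03 ]
pen_arm top 0.87 [214.1, 215.8, 56.4, 18.8] 241.8 223.8 [0.575 0.406 0.03 ]
pen_arm top 0.57 [157.5, 207.6, 34.8, 16.7] 174.7 216.3 [0.592 0.567 0.03 ]
pen_arm scene 0.76 [224.7, 257.0, 44.7, 40.6] 246.2 279.4 [0.614 0.343 0.03 ]
pen_arm scene 0.
[... 285 characters left out ...]
 0.387 0.03 ]
height_block scene 0.96 [205.3, 257.4, 24.4, 38.8] 215.9 275.7 [0.687 0.376 0.03 ]
spacer_ring top 0.79 [362.8, 175.0, 22.2, 19.3] 372.8 184.9 [0.674 0.093 0.03 ]
spacer_ring scene 0.6 [272.1, 215.4, 20.4, 14.9] 282.7 223.6 [0.662 0.118 0.03 ]
masking_tape top 0.92 [322.2, 299.5, 36.1, 40.4] 340.8 321.7 [0.346 0.169 0.03 ]
masking_tape top 0.7 [215.2, 214.3, 53.9, 19.7] 241.8 223.9 [0.575 0.406 0.03 ]
masking_tape scene 0.66 [348.7, 267.9, 45.3, 38.8] 370.3 285.5 [0.34  0.188 0.03 ]
masking_tape scene 0.45 [224.2, 258.6, 43.3, 37.7] 246.7 279.4 [0.613 0.343 0.03 ]
tray [ 0.682 -0.055  0.022]
tray [ 0.671 -0.253  0.022]
tray [ 0.517 -0.042  0.022]
tray [ 0.495 -0.24   0.022]
1.0
```

View pics/crop1.png

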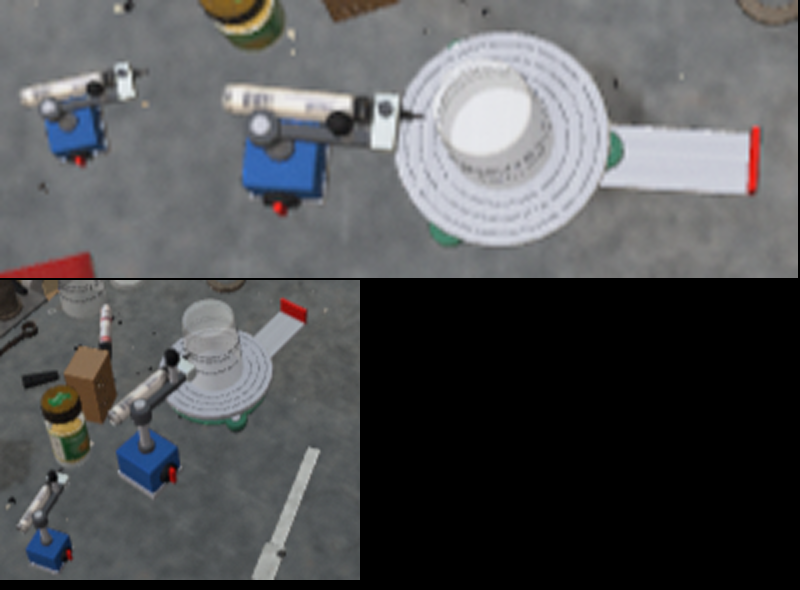

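The crop confirms the larger stand. Its black knob is at about top (248,225) / scene (256,263), and its pen points at the glass. The plate runs from the wheel to the tab along world -y.

Run:
```python
from h import *
S=optics.grab_frame('scene');T=optics.grab_frame('top')
print('knob tri',tri([T,S],[(248,225.4),(256,263.5)]),'top@.165',back(T,248,225.4,.165),'sc@.160',back(S,256,263.5,.160))
print('hinge tri',tri([T,S],[(225.5,226.3),(240,289)]),back(T,225.5,226.3,.125),back(S,240,289,.125))
# plate edges in top image: bright, sub-pixel fit
g=cv2.cvtColor(T['frame'],cv2.COLOR_BGR2GRAY).astype(float)
up=[];lo=[]
for u in range(333,362):
    c=g[:,u]; d=np.diff(c)
    for lst,r,s in((up,(222,233),1),(lo,(239,250),-1)):
        w=np.clip(s*d[r[0]:r[1]],5,None)-5
        if w.sum()>0: lst.append((u+0.0,(w*(np.arange(*r)+.5)).sum()/w.sum()))
for l in(up,lo):
    P=np.array([back(T,u,v,.006)[:2] for u,v in l]); k=np.polyfit(P[:,1],P[:,0],1); print('edge x=%.4f*y+%.4f'%tuple(k), 'x at y=.15',np.polyval(k,.15))
print('tab',tri([T,S],[(367,235.5),(316.2,239.5)]))
print('glass bottom etc', [back(T,*p,.148).round(3) for p in((291,225.7),)])
s=monitor.observe();print(s['position'],s['clock'])
```

```text
knob tri [0.54634328 0.37301723 0.15450982] top@.165 [0.54414161 0.37146831 0.165     ] sc@.160 [0.54283782 0.37689611 0.16      ]
hinge tri [0.55151341 0.42861987 0.11768153] [0.54980022 0.42715126 0.125     ] [0.54718005 0.43306068 0.125     ]
edge x=0.0527*y+0.5669 x at y=.15 0.5748289479986891
edge x=0.0470*y+0.5242 x at y=.15 0.53124130696787
tab [0.55267774 0.10690297 0.01452021]
glass bottom etc [array([0.548, 0.28 , 0.148])]
[ 0.19941561 -0.59230551  0.23126005] 1.1
```

```bash
python3 -m handwheel '[{"wz":0.185},{"wz":0.185},{"dx":3.5,"dy":-4.4},{"dx":3.5,"dy":-4.4},{"dx":3.5,"dy":-4.4},{"dx":3.5,"dy":-4.4},{"dx":3.5,"dy":-4.4},{"dx":3.5,"dy":-4.4}]'
python3 -m handwheel '[{"dx":3.5,"dy":-4.4},{"dx":3.5,"dy":-4.4},{"dy":-6,"claw":45},{"dy":-6,"claw":45},{"dy":-6},{"dy":-6},{"dy":-6},{"dy":-6}]'
```

```text
schema error: expected keys dx, dy, dz, wx, wy, wz, claw
schema error: expected keys dx, dy, dz, wx, wy, wz, claw
```

```bash
python3 -m handwheel '[{"dx":0,"dy":0,"dz":0,"wx":0,"wy":0,"wz":0.185,"claw":100},{"dx":0,"dy":0,"dz":0,"wx":0,"wy":0,"wz":0.185,"claw":100},{"dx":3.5,"dy":-4.4,"dz":0,"wx":0,"wy":0,"wz":0,"claw":100},{"dx":3.5,"dy":-4.4,"dz":0,"wx":0,"wy":0,"wz":0,"claw":100},{"dx":3.5,"dy":-4.4,"dz":0,"wx":0,"wy":0,"wz":0,"claw":100},{"dx":3.5,"dy":-4.4,"dz":0,"wx":0,"wy":0,"wz":0,"claw":100},{"dx":3.5,"dy":-4.4,"dz":0,"wx":0,"wy":0,"wz":0,"claw":100},{"dx":3.5,"dy":-4.4,"dz":0,"wx":0,"wy":0,"wz":0,"claw":100}]'
```

```text
clock: 2.1
position: [0.4222, -0.3366, 0.2315]
tool_rot: [3.141, -0.0, -0.045]
force: [0.5, -1.3, -0.5]
grip_width: 0.0855
finger_force: 0.0
```

```bash
python3 -m handwheel '[{"dx":1.2,"dy":-5.9,"dz":0,"wx":0,"wy":0,"wz":0,"claw":50},{"dx":1.2,"dy":-5.9,"dz":0,"wx":0,"wy":0,"wz":0,"claw":50},{"dx":1.2,"dy":-5.9,"dz":0,"wx":0,"wy":0,"wz":0,"claw":50},{"dx":1.2,"dy":-5.9,"dz":0,"wx":0,"wy":0,"wz":0,"claw":50},{"dx":1.2,"dy":-5.9,"dz":0,"wx":0,"wy":0,"wz":0,"claw":50},{"dx":1.2,"dy":-5.9,"dz":0,"wx":0,"wy":0,"wz":0,"claw":50},{"dx":1.2,"dy":-5.9,"dz":0,"wx":0,"wy":0,"wz":0,"claw":50},{"dx":0,"dy":-5.9,"dz":0,"wx":0,"wy":0,"wz":0,"claw":50}]'
python3 - <<'E'
from h import *
f=optics.grab_frame('wrist'); cv2.imwrite('pics/w1.png',f['frame'])
s=monitor.observe();print(s['position'])
print('plate tab top corners / knob predicted px',proj(f,(.5505,.110,.03)),proj(f,(.545,.373,.16)),proj(f,s['position']))
E
```

```text
clock: 3.1
position: [0.5269, 0.1316, 0.2314]
tool_rot: [-3.141, -0.001, -0.046]
force: [0.2, -0.5, -0.0]
grip_width: 0.0427
finger_force: 0.0
[0.52592745 0.14027412 0.23140267]
plate tab top corners / knob predicted px [343.14197624 182.37589508] [-68.37925609 244.04155245] [300.89936072 314.51424276]
```

View pics/w1.png

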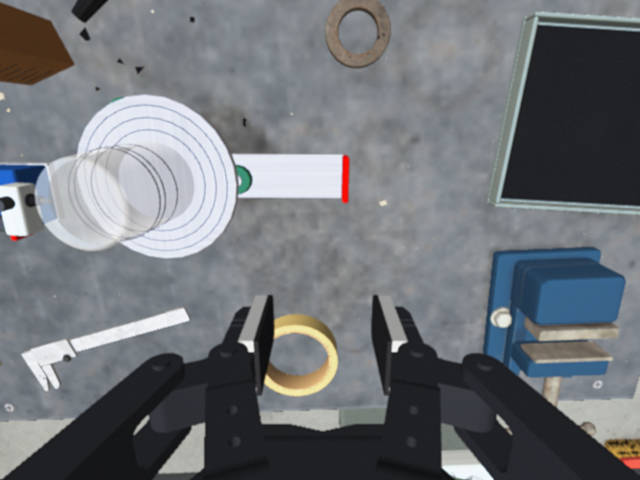

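The wrist view shows the tab at (345,178), spanning rows 154 to 202, with the plate running left to the green foot at (244,180). The tray's near corner is at (491,204) and its rim is on the left. The white pen clamp is at (18,208).

```bash
python3 - <<'E'
from h import *
f=optics.grab_frame('wrist')
for n,uv,z in(('tabtop',(345.5,154.5),.03),('tabbot',(345.5,202),.03),('edge',(260,154.5),.006),('edge',(335,154.5),.006),('edge2',(260,198),.006),('edge2',(335,199),.006),('tray1',(536,21),.022),('tray2',(500,202),.022)): print(n,back(f,*uv,z).round(4))
E
python3 -m handwheel '[{"dx":0.3,"dy":-5.8,"dz":0,"wx":0,"wy":0,"wz":0,"claw":50},{"dx":0.3,"dy":-5.8,"dz":0,"wx":0,"wy":0,"wz":0,"claw":50},{"dx":0.3,"dy":-5.8,"dz":0,"wx":0,"wy":0,"wz":0,"claw":50},{"dx":0,"dy":-5.8,"dz":0,"wx":0,"wy":0,"wz":0,"claw":50},{"dx":0,"dy":0,"dz":0,"wx":0,"wy":0,"wz":0,"claw":50}]'
python3 - <<'E'
from h import *
f=optics.grab_frame('wrist'); cv2.imwrite('pics/w2.png',f['frame'])
s=monitor.observe();print(s['position'])
print(proj(f,(.545,.373,.17)),proj(f,s['position']))
E
```

```text
tabtop [0.5753 0.117  0.03  ]
tabbot [0.5306 0.1178 0.03  ]
edge [0.5763 0.2002 0.006 ]
edge [0.5736 0.126  0.006 ]
edge2 [0.5328 0.2042 0.006 ]
edge2 [0.5289 0.1272 0.006 ]
tray1 [ 0.6795 -0.0471  0.022 ]
tray2 [ 0.5233 -0.0344  0.022 ]
clock: 3.82
position: [0.5441, 0.3659, 0.2306]
tool_rot: [-3.14, 0.001, -0.04]
force: [-0.5, -1.4, 0.4]
grip_width: 0.0424
finger_force: 0.0
[0.54501708 0.36291514 0.23065788]
[309.15575627 260.10073451] [327.06738548 309.80790488]
```

View pics/w2.png

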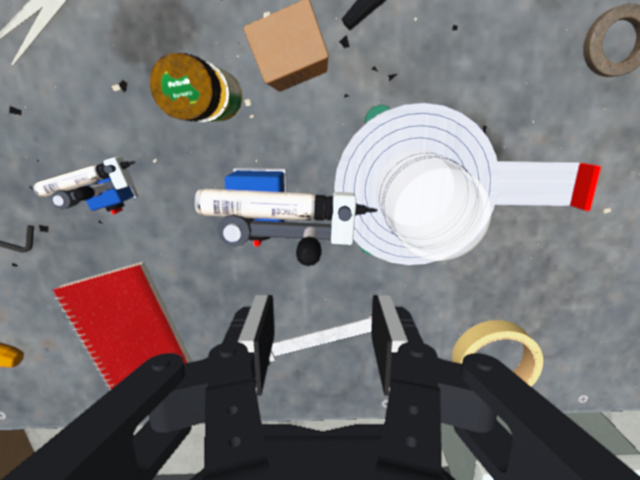

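Knob at (309,250), just below the arm. The hinge rod's top is at (234,232), and the pen nib at (375,210) reaches nearly to the glass.

Run:
```python
from h import *
f=optics.grab_frame('wrist')
for u,v,z in((309,248,.170),(309,252,.16),(234,232,.125),(234,232,.14)): print(back(f,u,v,z).round(4))
s=monitor.observe();p=s['position'];r=s['tool_rot'];print(p,r)
R=cv2.Rodrigues(np.array([0,0,r[2]]))[0]@np.diag([1,-1,-1.])
print('tool delta cm', R.T@(back(f,309,249,.168)-p)*100)
```

```text
[0.5536 0.3696 0.17  ]
[0.5474 0.3703 0.16  ]
[0.552  0.4249 0.125 ]
[0.5565 0.4209 0.14  ]
[0.54568395 0.36110939 0.2308792 ] [ 3.14100118e+00  3.68852449e-04 -4.43344579e-02]
tool delta cm [ 0.61714013 -0.89409851  6.28792039]
```

```bash
python3 -m handwheel '[{"dx":0.5,"dy":-0.9,"dz":0,"wx":0,"wy":0,"wz":0,"claw":50},{"dx":0,"dy":0,"dz":3,"wx":0,"wy":0,"wz":0,"claw":50},{"dx":0,"dy":0,"dz":3,"wx":0,"wy":0,"wz":0,"claw":50},{"dx":0,"dy":0,"dz":2.5,"wx":0,"wy":0,"wz":0,"claw":50},{"dx":0,"dy":0,"dz":0,"wx":0,"wy":0,"wz":0,"claw":50}]'
python3 - <<'E'
from h import *
f=optics.grab_frame('wrist'); cv2.imwrite('pics/w3.png',f['frame'])
s=monitor.observe();print(s['position'],s['force'])
E
```

```text
clock: 4.55
position: [0.5512, 0.3687, 0.145]
tool_rot: [3.14, 0.002, -0.046]
force: [0.5, 0.9, 0.7]
grip_width: 0.0427
finger_force: 0.0
[0.5517212  0.3692525  0.14648376] [ 0.61674966 -0.21089431  1.58106424]
```

View pics/w3.png

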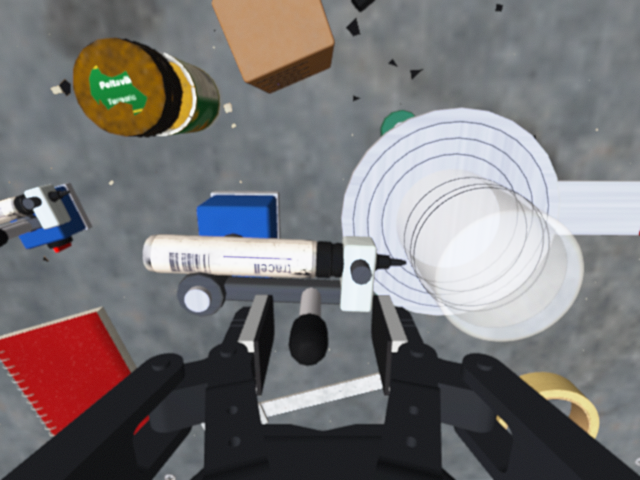

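The knob (309,338) sits between the pads, about 2 mm off centre, so I'll close on it.

```bash
python3 -m handwheel '[{"dx":0,"dy":-0.3,"dz":0,"wx":0,"wy":0,"wz":0,"claw":40},{"dx":0,"dy":0,"dz":0,"wx":0,"wy":0,"wz":0,"claw":10},{"dx":0,"dy":0,"dz":0,"wx":0,"wy":0,"wz":0,"claw":10},{"dx":0,"dy":0,"dz":0,"wx":0,"wy":0,"wz":0,"claw":10},{"dx":0,"dy":0,"dz":0,"wx":0,"wy":0,"wz":0,"claw":10}]' 25
```

```text
clock: 5.22
position: [0.5518, 0.3744, 0.1476]
tool_rot: [-3.139, -0.002, -0.045]
force: [1.7, 6.7, 2.6]
grip_width: 0.0147
finger_force: 24.6
```

```bash
python3 -m handwheel '[{"dx":-0.82,"dy":-0.06,"dz":0,"wx":0,"wy":0,"wz":0.15,"claw":10},{"dx":-0.82,"dy":-0.06,"dz":0,"wx":0,"wy":0,"wz":0.15,"claw":10},{"dx":-0.82,"dy":-0.06,"dz":0,"wx":0,"wy":0,"wz":0.15,"claw":10},{"dx":-0.82,"dy":-0.06,"dz":0,"wx":0,"wy":0,"wz":0.15,"claw":10},{"dx":-0.82,"dy":-0.06,"dz":0,"wx":0,"wy":0,"wz":0.15,"claw":10},{"dx":-0.82,"dy":-0.06,"dz":0,"wx":0,"wy":0,"wz":0.15,"claw":10},{"dx":-0.82,"dy":-0.06,"dz":0,"wx":0,"wy":0,"wz":0.15,"claw":10},{"dx":0,"dy":0,"dz":0,"wx":0,"wy":0,"wz":0,"claw":10}]'
```

```text
clock: 6.22
position: [0.5082, 0.3942, 0.1429]
tool_rot: [3.128, -0.005, -0.99]
force: [5.3, 5.8, 30.7]
grip_width: 0.0141
finger_force: 30.2
```

```bash
python3 -m handwheel '[{"dx":0,"dy":0,"dz":0,"wx":0,"wy":0,"wz":0,"claw":45},{"dx":0,"dy":0,"dz":0,"wx":0,"wy":0,"wz":0,"claw":45},{"dx":0,"dy":0,"dz":-2,"wx":0,"wy":0,"wz":0,"claw":45},{"dx":0,"dy":0,"dz":-5,"wx":0,"wy":0,"wz":0,"claw":45},{"dx":0,"dy":0,"dz":-5,"wx":0,"wy":0,"wz":0,"claw":45},{"dx":0,"dy":0,"dz":0,"wx":0,"wy":0,"wz":0,"claw":45}]'
python3 - <<'E'
from h import *
f=optics.grab_frame('wrist'); T=optics.grab_frame('top')
a=f['frame'];b=cv2.resize(T['frame'][180:270,190:390],None,fx=2,fy=2)
im=np.zeros((480+0,800,3),np.uint8)
im[:300,:400]=cv2.resize(a,(400,300)); im[300:480,:400]=b[:180]; 
c=cv2.resize(optics.grab_frame('scene')['frame'][215:345,200:335],(390,376));im[:376,405:795]=c
cv2.imwrite('pics/m4.png',im); s=monitor.observe();print(s['position'],s['force'],s['qpos'])
E
```

```text
clock: 6.98
position: [0.5088, 0.3939, 0.2635]
tool_rot: [3.125, 0.0, -0.99]
force: [0.7, 0.9, -1.7]
grip_width: 0.0385
finger_force: 0.0
[0.50777265 0.39362954 0.25999755] [ 0.37887905 -0.2790371  -0.51927795] [-1.40790314  1.00226001  1.40931763  1.53514927 -0.98095842  1.4714273
 -2.51770247]
```

View pics/m4.png

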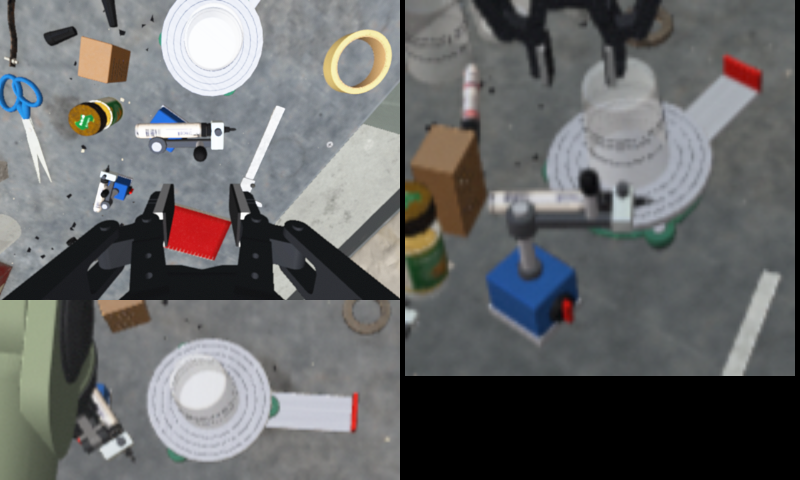

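The pen arm has swung about 0.95 rad clear, and the glass and wheel are unmoved. Next I'll turn the wrist back (joint 7 is near its limit) and go over the tab.

```bash
python3 -m handwheel '[{"dx":0,"dy":0,"dz":0,"wx":0,"wy":0,"wz":-0.157,"claw":45},{"dx":0,"dy":0,"dz":0,"wx":0,"wy":0,"wz":-0.157,"claw":45},{"dx":0,"dy":0,"dz":0,"wx":0,"wy":0,"wz":-0.157,"claw":45},{"dx":0,"dy":0,"dz":0,"wx":0,"wy":0,"wz":-0.157,"claw":45},{"dx":0,"dy":0,"dz":0,"wx":0,"wy":0,"wz":-0.157,"claw":45},{"dx":0,"dy":0,"dz":0,"wx":0,"wy":0,"wz":-0.157,"claw":45},{"dx":0,"dy":0,"dz":0,"wx":0,"wy":0,"wz":0,"claw":45}]' ; python3 -m handwheel '[{"dx":0.9,"dy":4,"dz":0,"wx":0,"wy":0,"wz":0,"claw":45},{"dx":0.9,"dy":4,"dz":0,"wx":0,"wy":0,"wz":0,"claw":45},{"dx":0.9,"dy":4,"dz":0,"wx":0,"wy":0,"wz":0,"claw":45},{"dx":0.9,"dy":4,"dz":0,"wx":0,"wy":0,"wz":0,"claw":45},{"dx":0.9,"dy":4,"dz":0,"wx":0,"wy":0,"wz":0,"claw":45},{"dx":0.9,"dy":4,"dz":0,"wx":0,"wy":0,"wz":0,"claw":45},{"dx":0.3,"dy":4,"dz":0,"wx":0,"wy":0,"wz":0,"claw":45},{"dx":0,"dy":0,"dz":0,"wx":0,"wy":0,"wz":0,"claw":45}]'; python3 -c "
from workcell import monitor; s=monitor.observe();print(s['position'],s['tool_rot'],s['qpos'])"
```

```text
clock: 8.0
position: [0.5077, 0.3937, 0.2602]
tool_rot: [3.13, 0.017, -0.05]
force: [-0.3, -1.1, 1.3]
grip_width: 0.0384
finger_force: 0.0
clock: 9.0
position: [0.5511, 0.1083, 0.2631]
tool_rot: [3.13, 0.016, -0.058]
force: [-0.0, 0.4, 0.3]
grip_width: 0.0391
finger_force: 0.0
[0.55107996 0.10827169 0.26314193] [ 3.12967975  0.0159076  -0.05774502] [-1.04218544  0.7283944   1.23326082  1.75340663 -0.71814724  1.221847
 -1.23681878]
```

```bash
python3 -m handwheel '[{"dx":0,"dy":0,"dz":4,"wx":0.012,"wy":0.016,"wz":0,"claw":50},{"dx":0,"dy":0,"dz":4,"wx":0,"wy":0,"wz":0,"claw":50},{"dx":0,"dy":0,"dz":4,"wx":0,"wy":0,"wz":0,"claw":50},{"dx":0,"dy":0,"dz":2,"wx":0,"wy":0,"wz":0,"claw":50},{"dx":0,"dy":0,"dz":0,"wx":0,"wy":0,"wz":0,"claw":50}]'
python3 - <<'E'
from h import *
f=optics.grab_frame('wrist'); s=monitor.observe(); print(s['position'],s['tool_rot'])
cv2.imwrite('pics/w5.png',f['frame'])
hsv=cv2.cvtColor(f['frame'],cv2.COLOR_BGR2HSV)
r=(((hsv[...,0]<8)|(hsv[...,0]>172))&(hsv[...,1]>150)&(hsv[...,2]>60)).astype(np.uint8)
n,l,st,c=cv2.connectedComponentsWithStats(r)
for i in np.argsort(-st[1:,4])[:3]+1:
    print(st[i],c[i]); x,y,w,h=st[i][:4]
    print([back(f,*p,.03).round(4) for p in((x,y+h/2),(x+w-1,y+h/2),(c[i][0],y),(c[i][0],y+h-1))])
E
```

```text
clock: 9.62
position: [0.5504, 0.1109, 0.1225]
tool_rot: [3.141, 0.001, -0.05]
force: [0.3, 0.1, 0.3]
grip_width: 0.0428
finger_force: 0.0
[0.55092072 0.11078917 0.12353893] [ 3.14135941e+00 -2.89012435e-04 -4.98942214e-02]
[322 203   8  67 472] [325.87076271 237.02754237]
[array([0.5556, 0.11  , 0.03  ]), array([0.5553, 0.1052, 0.03  ]), array([0.5786, 0.1063, 0.03  ]), array([0.5316, 0.1085, 0.03  ])]
```

View pics/w5.png

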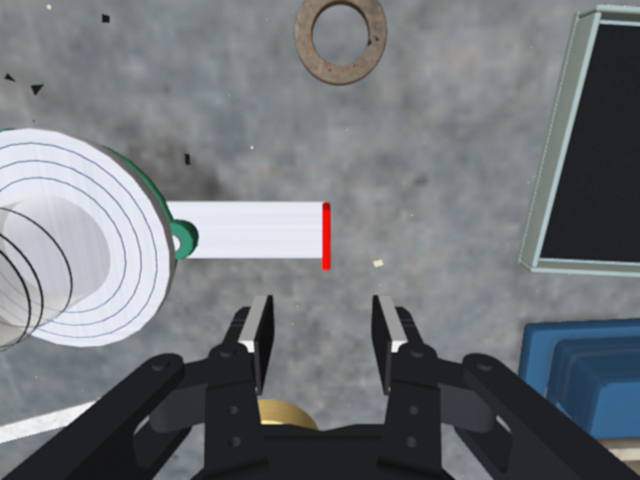

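The tab (326,237) lies between the fingers' planes, the plate is square to the tool, and the wheel's rim is well away. I'll descend and grip.

```bash
python3 -m handwheel '[{"dx":0.4,"dy":0.3,"dz":3,"wx":0,"wy":0,"wz":0,"claw":45},{"dx":0,"dy":0,"dz":4,"wx":0,"wy":0,"wz":0,"claw":45},{"dx":0,"dy":0,"dz":3,"wx":0,"wy":0,"wz":0,"claw":45},{"dx":0,"dy":0,"dz":1.2,"wx":0,"wy":0,"wz":0,"claw":45},{"dx":0,"dy":0,"dz":0,"wx":0,"wy":0,"wz":0,"claw":45},{"dx":0,"dy":0,"dz":0,"wx":0,"wy":0,"wz":0,"claw":45}]'
```

```text
clock: 10.42
position: [0.5553, 0.1077, 0.0124]
tool_rot: [-3.141, -0.002, -0.049]
force: [-0.0, 0.5, -0.1]
grip_width: 0.0382
finger_force: 0.0
```

```bash
python3 -m handwheel '[{"dx":0,"dy":0,"dz":0.1,"wx":0,"wy":0,"wz":0,"claw":20},{"dx":0,"dy":0,"dz":0,"wx":0,"wy":0,"wz":0,"claw":12},{"dx":0,"dy":0,"dz":0,"wx":0,"wy":0,"wz":0,"claw":8},{"dx":0,"dy":0,"dz":0,"wx":0,"wy":0,"wz":0,"claw":0},{"dx":0,"dy":0,"dz":0,"wx":0,"wy":0,"wz":0,"claw":0},{"dx":0,"dy":0,"dz":0,"wx":0,"wy":0,"wz":0,"claw":0}]' 60
```

```text
clock: 11.18
position: [0.5547, 0.1081, 0.0104]
tool_rot: [-3.141, -0.0, -0.049]
force: [-2.0, 3.3, 7.6]
grip_width: 0.0045
finger_force: 59.5
```

```bash
python3 -m handwheel '[{"dx":0,"dy":0.3,"dz":0,"wx":0,"wy":0,"wz":0,"claw":0},{"dx":0,"dy":0.4,"dz":0,"wx":0,"wy":0,"wz":0,"claw":0},{"dx":0,"dy":0.4,"dz":0,"wx":0,"wy":0,"wz":0,"claw":0},{"dx":0,"dy":0.4,"dz":0,"wx":0,"wy":0,"wz":0,"claw":0}]'; python3 -m handwheel '[{"dx":0,"dy":0.4,"dz":0,"wx":0,"wy":0,"wz":0,"claw":0},{"dx":0,"dy":0.4,"dz":0,"wx":0,"wy":0,"wz":0,"claw":0},{"dx":0,"dy":0.4,"dz":0,"wx":0,"wy":0,"wz":0,"claw":0},{"dx":0,"dy":0.4,"dz":0,"wx":0,"wy":0,"wz":0,"claw":0},{"dx":0,"dy":0.4,"dz":0,"wx":0,"wy":0,"wz":0,"claw":0},{"dx":0,"dy":0.4,"dz":0,"wx":0,"wy":0,"wz":0,"claw":0},{"dx":0,"dy":0.5,"dz":0,"wx":0,"wy":0,"wz":0,"claw":0},{"dx":0,"dy":0.5,"dz":0,"wx":0,"wy":0,"wz":0,"claw":0}]';  python3 -m handwheel '[{"dx":0,"dy":0.6,"dz":0,"wx":0,"wy":0,"wz":0,"claw":0},{"dx":0,"dy":0.8,"dz":0,"wx":0,"wy":0,"wz":0,"claw":0},{"dx":0,"dy":0.8,"dz":0,"wx":0,"wy":0,"wz":0,"claw":0},{"dx":0,"dy":0,"dz":0,"wx":0,"wy":0,"wz":0,"claw":0}]'
python3 - <<'E'
from h import *
f=optics.grab_frame('wrist');T=optics.grab_frame('top');S=optics.grab_frame('scene')
im=np.zeros((600,800,3),np.uint8)
im[:300,:400]=cv2.resize(f['frame'],(400,300)); im[:300,400:]=cv2.resize(T['frame'][170:290,270:430],(400,300)); im[300:,:400]=cv2.resize(S['frame'][195:315,200:360],(400,300))
cv2.imwrite('pics/m6.png',im)
E
```

```text
clock: 11.68
position: [0.5544, 0.095, 0.0104]
tool_rot: [-3.138, -0.001, -0.047]
force: [-0.4, 13.1, 8.2]
grip_width: 0.0045
finger_force: 59.7
clock: 12.68
position: [0.5525, 0.0594, 0.0104]
tool_rot: [-3.14, -0.001, -0.048]
force: [0.6, 6.2, 5.7]
grip_width: 0.0047
finger_force: 59.7
clock: 13.18
position: [0.5513, 0.0359, 0.0104]
tool_rot: [3.141, -0.001, -0.05]
force: [-0.4, -2.9, 7.6]
grip_width: 0.0046
finger_force: 59.8
```

View pics/m6.png

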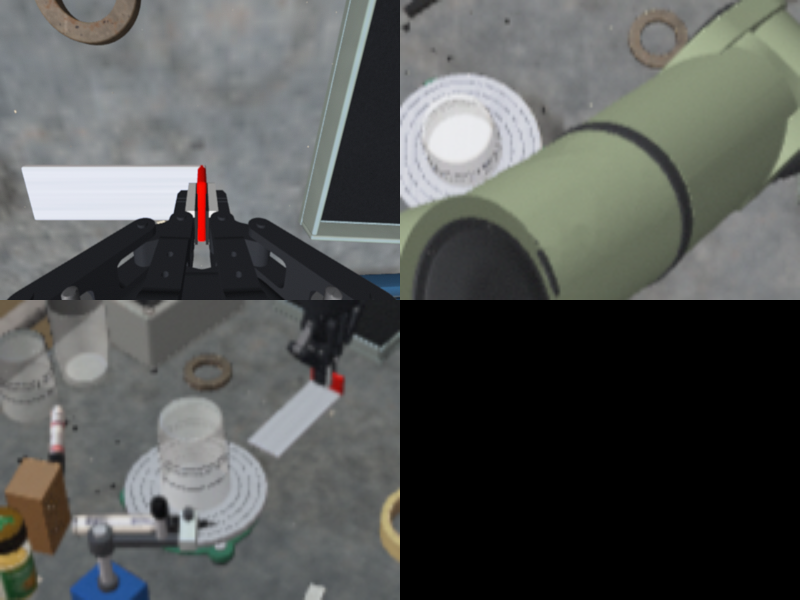

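The plate is fully out. The wheel sits level, and the glass is still upright on it. Now I'll lift the plate and carry it towards the tray.

```bash
python3 -m handwheel '[{"dx":0,"dy":0.4,"dz":-1,"wx":0,"wy":0,"wz":0,"claw":0},{"dx":0,"dy":0,"dz":-3,"wx":0,"wy":0,"wz":0,"claw":0},{"dx":0,"dy":0,"dz":-3,"wx":0,"wy":0,"wz":0,"claw":0},{"dx":0,"dy":0,"dz":-3,"wx":0,"wy":0,"wz":0,"claw":0},{"dx":0.8,"dy":4,"dz":0,"wx":0,"wy":0,"wz":0,"claw":0},{"dx":0.8,"dy":4,"dz":0,"wx":0,"wy":0,"wz":0,"claw":0},{"dx":0.8,"dy":4,"dz":0,"wx":0,"wy":0,"wz":0,"claw":0},{"dx":0,"dy":0,"dz":0,"wx":0,"wy":0,"wz":0,"claw":0}]' 80
python3 - <<'E'
from h import *
f=optics.grab_frame('wrist'); s=monitor.observe(); print(s['position'],s['tool_rot'],s['grip_width'],s['force'])
S=optics.grab_frame('scene'); cv2.imwrite('pics/s7.png',S['frame'])
im=np.zeros((480,800,3),np.uint8); im[:,:640]=f['frame']; im[:160,640:]=cv2.resize(S['frame'][160:260,290:390],(160,160)); im[160:320,640:]=cv2.resize(S['frame'][210:330,210:330],(160,160))
cv2.imwrite('pics/m7.png',im)
E
```

```text
clock: 14.32
position: [0.5686, -0.0918, 0.1107]
tool_rot: [3.14, -0.001, -0.053]
force: [-0.0, -0.1, -3.0]
grip_width: 0.0045
finger_force: 79.4
[ 0.56859301 -0.08972258  0.11035835] [ 3.14137880e+00 -2.83719950e-05 -5.14843105e-02] 0.0043579260257689675 [ 0.11453627  0.9528091  -2.61327237]
```

View pics/m7.png

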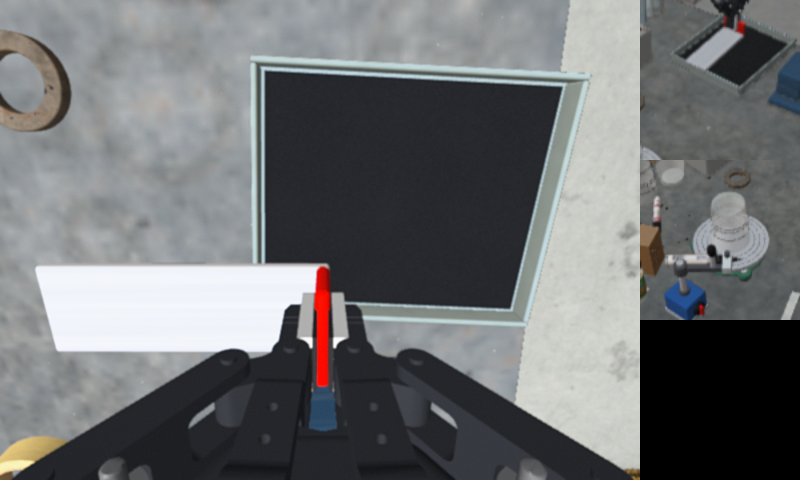

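The plate is held level. The tray mat's corners are at TL (265,70), TR (563,87) and BR (512,310).

Run:
```python
from h import *
f=optics.grab_frame('wrist'); P=[back(f,*p,.006) for p in((265,70),(563,87),(512,310))]
print(np.round(P,4)); c=(P[0]+P[2])/2; e=P[0]-P[1]; yaw=np.arctan2(-e[0],e[1]); print('centre',c,'dy,dx',np.linalg.norm(e),np.linalg.norm(P[1]-P[2]),'yaw',yaw)
s=monitor.observe();p=s['position'];ps=s['tool_rot'][2];print(p)
ax=np.array([-np.sin(yaw),np.cos(yaw)]); tgt=c[:2]-ax*.053; d=tgt-p[:2]
print('tgt',tgt,'tool cm',100*d@[np.cos(ps),np.sin(ps)],100*d@[np.sin(ps),-np.cos(ps)],'wz',ps-yaw)
```

```text
[[ 0.6801 -0.0591  0.006 ]
 [ 0.6611 -0.2449  0.006 ]
 [ 0.5044 -0.2307  0.006 ]]
centre [ 0.59223529 -0.14490863  0.006     ] dy,dx 0.18675847929991324 0.15736265006356578 yaw -0.10145389426368513
[ 0.56875732 -0.08762634  0.1100191 ]
tgt [ 0.58686745 -0.19763611] tool cm 2.342489520971688 10.900183556185125 wz 0.052929269437576046
```

```bash
python3 -m handwheel '[{"dx":0.8,"dy":3.7,"dz":0,"wx":0,"wy":0,"wz":0,"claw":0},{"dx":0.8,"dy":3.6,"dz":0,"wx":0,"wy":0,"wz":0,"claw":0},{"dx":0.7,"dy":3.6,"dz":0,"wx":0,"wy":0,"wz":0,"claw":0},{"dx":0,"dy":0,"dz":2.5,"wx":0,"wy":0,"wz":0.05,"claw":0},{"dx":0,"dy":0,"dz":3,"wx":0,"wy":0,"wz":0,"claw":0},{"dx":0,"dy":0,"dz":0,"wx":0,"wy":0,"wz":0,"claw":0}]'; python3 -m handwheel '[{"dx":0,"dy":0,"dz":1.5,"wx":0,"wy":0,"wz":0,"claw":0},{"dx":0,"dy":0,"dz":1.2,"wx":0,"wy":0,"wz":0,"claw":0},{"dx":0,"dy":0,"dz":0.7,"wx":0,"wy":0,"wz":0,"claw":0},{"dx":0,"dy":0,"dz":0.3,"wx":0,"wy":0,"wz":0,"claw":0},{"dx":0,"dy":0,"dz":0,"wx":0,"wy":0,"wz":0,"claw":0}]'
```

```text
clock: 15.22
position: [0.5858, -0.1968, 0.0535]
tool_rot: [-3.141, 0.003, -0.097]
force: [-0.1, -0.3, -2.9]
grip_width: 0.0041
finger_force: 79.3
clock: 15.85
position: [0.5866, -0.1984, 0.0181]
tool_rot: [3.142, -0.0, -0.099]
force: [0.3, -0.5, -2.6]
grip_width: 0.004
finger_force: 79.3
```

```bash
python3 -m handwheel '[{"dx":0,"dy":0,"dz":0.15,"wx":0,"wy":0,"wz":0,"claw":0},{"dx":0,"dy":0,"dz":0,"wx":0,"wy":0,"wz":0,"claw":0}]'; python3 -m handwheel '[{"dx":0,"dy":0,"dz":0,"wx":0,"wy":0,"wz":0,"claw":25},{"dx":0,"dy":0,"dz":0,"wx":0,"wy":0,"wz":0,"claw":25},{"dx":0,"dy":0,"dz":0,"wx":0,"wy":0,"wz":0,"claw":25},{"dx":0,"dy":0,"dz":-2,"wx":0,"wy":0,"wz":0,"claw":25},{"dx":0,"dy":0,"dz":-5,"wx":0,"wy":0,"wz":0,"claw":25},{"dx":0,"dy":0,"dz":-6,"wx":0,"wy":0,"wz":0,"claw":45},{"dx":0,"dy":0,"dz":-6,"wx":0,"wy":0,"wz":0,"claw":45},{"dx":0,"dy":0,"dz":-6,"wx":0,"wy":0,"wz":0,"claw":45}]' 25;  python3 - <<'E'
from h import *
f=optics.grab_frame('wrist'); s=monitor.observe(); print(s['position'],s['tool_rot'],s['qpos'])
cv2.imwrite('pics/w8.png',f['frame'])
E
```

```text
clock: 16.1
position: [0.5867, -0.1984, 0.0167]
tool_rot: [-3.142, -0.0, -0.099]
force: [0.0, -1.5, -2.2]
grip_width: 0.0045
finger_force: 79.4
clock: 17.1
position: [0.5859, -0.1985, 0.2699]
tool_rot: [3.141, -0.001, -0.1]
force: [1.0, 0.8, 0.4]
grip_width: 0.0387
finger_force: 0.0
[ 0.58731125 -0.2005078   0.27721973] [ 3.13929353 -0.00794693 -0.100596  ] [-0.41915988  0.74822067  1.14768217  1.60078235 -0.71225419  1.25748064
 -0.81702696]
```

View pics/w8.png

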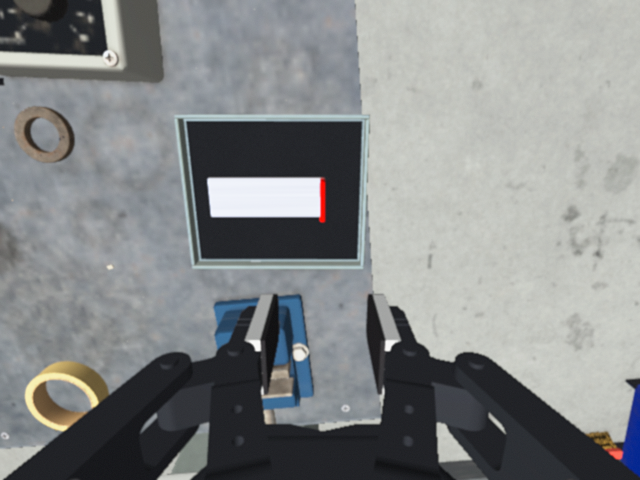

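The plate lies flat inside the tray, with its tab at (323,200). Next I'll return to the pen knob.

```bash
python3 -m handwheel '[{"dx":-1.4,"dy":-5.8,"dz":0,"wx":0,"wy":0,"wz":0,"claw":50},{"dx":-1.4,"dy":-5.8,"dz":0,"wx":0,"wy":0,"wz":0,"claw":50},{"dx":-1.4,"dy":-5.8,"dz":0,"wx":0,"wy":0,"wz":0,"claw":50},{"dx":-1.4,"dy":-5.8,"dz":0,"wx":0,"wy":0,"wz":0,"claw":50},{"dx":-1.4,"dy":-5.8,"dz":0,"wx":0,"wy":0,"wz":0,"claw":50},{"dx":-1.4,"dy":-5.8,"dz":0,"wx":0,"wy":0,"wz":0,"claw":50},{"dx":-1.4,"dy":-5.8,"dz":0,"wx":0,"wy":0,"wz":0,"claw":50},{"dx":-1.4,"dy":-5.8,"dz":0,"wx":0,"wy":0,"wz":0,"claw":50}]'; python3 -m handwheel '[{"dx":-1.4,"dy":-4.5,"dz":0,"wx":0,"wy":0,"wz":0,"claw":50},{"dx":-1.4,"dy":-4.5,"dz":0,"wx":0,"wy":0,"wz":0,"claw":50},{"dx":0,"dy":0,"dz":4,"wx":0,"wy":0,"wz":0,"claw":50},{"dx":0,"dy":0,"dz":1.5,"wx":0,"wy":0,"wz":0,"claw":50},{"dx":0,"dy":0,"dz":0,"wx":0,"wy":0,"wz":0,"claw":50}]'
python3 - <<'E'
from h import *
f=optics.grab_frame('wrist'); s=monitor.observe(); p=s['position'];print(p,s['tool_rot'],s['qpos'])
cv2.imwrite('pics/w9.png',f['frame']); u,v=proj(f,(.508,.394,.17)); print('pred knob',u,v)
g=cv2.cvtColor(f['frame'],cv2.COLOR_BGR2GRAY); x0,y0=int(u)-40,int(v)-40
k=(g[y0:y0+80,x0:x0+80]<40).astype(np.uint8); n,l,st,c=cv2.connectedComponentsWithStats(k)
for i in range(1,n):
    if st[i][4]>60: print(st[i]+[x0,y0,0,0,0],c[i]+[x0,y0],back(f,*(c[i]+[x0,y0]),.165).round(4))
E
```

```text
clock: 18.15
position: [0.5202, 0.2762, 0.2678]
tool_rot: [-3.141, -0.001, -0.099]
force: [0.7, -0.4, -0.1]
grip_width: 0.0426
finger_force: 0.0
clock: 18.77
position: [0.502, 0.366, 0.212]
tool_rot: [3.141, 0.0, -0.1]
force: [0.1, 0.3, 0.5]
grip_width: 0.0429
finger_force: 0.0
[0.50244211 0.36603962 0.21277414] [-3.14125782e+00 -7.17448345e-04 -1.00257812e-01] [-1.39158786  0.90724624  1.23274661  1.66491963 -0.90125914  1.24643535
 -1.62857625]
pred knob 268.78994097084404 268.32697636143536
[289 228  19  20 235] [300.34893617 237.09361702] [0.5226 0.3751 0.165 ]
[252 250  28  31 653] [265.43185299 264.58039816] [0.5084 0.3965 0.165 ]
[265 296   8  12  66] [269.06060606 302.48484848] [0.4847 0.398  0.165 ]
```

```bash
python3 -m handwheel '[{"dx":0.3,"dy":-2.9,"dz":0,"wx":0,"wy":0,"wz":0,"claw":50},{"dx":0,"dy":0,"dz":2.5,"wx":0,"wy":0,"wz":0,"claw":50},{"dx":0,"dy":0,"dz":2.5,"wx":0,"wy":0,"wz":0,"claw":50},{"dx":0,"dy":0,"dz":1.5,"wx":0,"wy":0,"wz":0,"claw":50},{"dx":0,"dy":0,"dz":0,"wx":0,"wy":0,"wz":0,"claw":50}]';python3 -m handwheel '[{"dx":0,"dy":0,"dz":0,"wx":0,"wy":0,"wz":0,"claw":30},{"dx":0,"dy":0,"dz":0,"wx":0,"wy":0,"wz":0,"claw":10},{"dx":0,"dy":0,"dz":0,"wx":0,"wy":0,"wz":0,"claw":10},{"dx":0,"dy":0,"dz":0,"wx":0,"wy":0,"wz":0,"claw":10}]' 25
```

```text
clock: 19.45
position: [0.5077, 0.3949, 0.146]
tool_rot: [3.141, 0.001, -0.099]
force: [1.1, -0.2, 0.2]
grip_width: 0.0429
finger_force: 0.0
clock: 19.95
position: [0.5085, 0.3957, 0.1475]
tool_rot: [-3.14, -0.002, -0.099]
force: [3.3, 1.3, 6.2]
grip_width: 0.0148
finger_force: 24.6
```

```bash
python3 -m handwheel '[{"dx":0.525,"dy":0.485,"dz":0,"wx":0,"wy":0,"wz":-0.13,"claw":10},{"dx":0.525,"dy":0.485,"dz":0,"wx":0,"wy":0,"wz":-0.13,"claw":10},{"dx":0.525,"dy":0.485,"dz":0,"wx":0,"wy":0,"wz":-0.13,"claw":10},{"dx":0.525,"dy":0.485,"dz":0,"wx":0,"wy":0,"wz":-0.13,"claw":10},{"dx":0.525,"dy":0.485,"dz":0,"wx":0,"wy":0,"wz":-0.13,"claw":10},{"dx":0.525,"dy":0.485,"dz":0,"wx":0,"wy":0,"wz":-0.13,"claw":10},{"dx":0,"dy":0,"dz":0,"wx":0,"wy":0,"wz":0,"claw":10}]'
```

```text
clock: 20.82
position: [0.5449, 0.3752, 0.1475]
tool_rot: [-3.141, -0.002, 0.683]
force: [2.2, 4.1, 8.0]
grip_width: 0.0146
finger_force: 25.0
```

```bash
python3 -m handwheel '[{"dx":0.25,"dy":0.25,"dz":0,"wx":0,"wy":0,"wz":-0.06,"claw":10},{"dx":0.15,"dy":0.15,"dz":0,"wx":0,"wy":0,"wz":0,"claw":10},{"dx":0,"dy":0,"dz":0,"wx":0,"wy":0,"wz":0,"claw":10}]'
```

```text
clock: 21.2
position: [0.5488, 0.3749, 0.1474]
tool_rot: [-3.139, 0.0, 0.742]
force: [-9.0, 3.3, 13.5]
grip_width: 0.0146
finger_force: 25.6
```

```bash
python3 -m handwheel '[{"dx":0.1,"dy":0.1,"dz":0,"wx":0,"wy":0,"wz":0,"claw":10},{"dx":0,"dy":0,"dz":0,"wx":0,"wy":0,"wz":0,"claw":10}]'
python3 - <<'E'
from h import *
for n in('top','scene'):
    f=optics.grab_frame(n); cv2.imwrite(f'pics/{n}_end.png',f['frame'])
E
```

```text
clock: 21.45
position: [0.5491, 0.3749, 0.1473]
tool_rot: [-3.138, 0.002, 0.742]
force: [-18.8, 1.9, 19.6]
grip_width: 0.015
finger_force: 26.2
```

```bash
python3 -m handwheel '[{"dx":-0.1,"dy":-0.1,"dz":0,"wx":0,"wy":0,"wz":0,"claw":10},{"dx":0,"dy":0,"dz":0,"wx":0,"wy":0,"wz":0,"claw":45},{"dx":0,"dy":0,"dz":0,"wx":0,"wy":0,"wz":0,"claw":45},{"dx":0,"dy":0,"dz":-2,"wx":0,"wy":0,"wz":0,"claw":45},{"dx":0,"dy":0,"dz":-4,"wx":0,"wy":0,"wz":0,"claw":45},{"dx":0,"dy":0,"dz":-5,"wx":0,"wy":0,"wz":0,"claw":45},{"dx":0,"dy":0,"dz":-5,"wx":0,"wy":0,"wz":0,"claw":45},{"dx":0,"dy":0,"dz":0,"wx":0,"wy":0,"wz":0,"claw":45}]'
python3 -m handwheel '[{"dx":-2,"dy":5,"dz":-1,"wx":0,"wy":0,"wz":0,"claw":45},{"dx":-2,"dy":5,"dz":-1,"wx":0,"wy":0,"wz":0,"claw":45},{"dx":-2,"dy":5,"dz":-1,"wx":0,"wy":0,"wz":0,"claw":45},{"dx":-2,"dy":5,"dz":-1,"wx":0,"wy":0,"wz":0,"claw":45},{"dx":-2,"dy":5,"dz":0,"wx":0,"wy":0,"wz":0,"claw":45},{"dx":-2,"dy":5,"dz":0,"wx":0,"wy":0,"wz":0,"claw":45},{"dx":0,"dy":0,"dz":0,"wx":0,"wy":0,"wz":0,"claw":45}]'
python3 - <<'E'
from h import *
for n in('top','scene'):
    f=optics.grab_frame(n); cv2.imwrite(f'pics/{n}_end.png',f['frame']); a=cv2.imread(f'pics/{n}0.png')
    for nm in('pen_arm','glass','wheel','frit_jar','height_block','spacer_ring','masking_tape','plate'):
        for d in optics.masks_of(nm,n)[:1]:
            ys,xs=np.nonzero(d['region']); print(n,nm,round(d['p'],2),np.round(d['rect'],1),xs.mean().round(1),ys.mean().round(1))
    d=cv2.absdiff(a,f['frame']).max(2)
    x,y,w,h=(214,210,40,28) if n=='top' else (224,255,30,60)
    print(n,'pen-arm patch diff',d[y:y+h,x:x+w].mean(), (d[y:y+h,x:x+w]>40).mean())
E
```

```text
clock: 22.55
position: [0.5512, 0.3737, 0.3116]
tool_rot: [3.14, -0.006, 0.74]
force: [0.6, -0.3, 0.2]
grip_width: 0.0384
finger_force: 0.0
clock: 23.42
position: [0.664, 0.0662, 0.3474]
tool_rot: [3.14, 0.001, 0.734]
force: [0.1, 0.6, -0.1]
grip_width: 0.0382
finger_force: 0.0
top pen_arm 0.96 [215.2 214.6  55.1  19.4] 241.5 223.1
top glass 0.74 [280.6 207.4  26.2  35.5] 293.9 226.2
top wheel 0.57 [266.4 198.5  60.2  68.3] 294.7 232.7
top frit_jar 0.9 [207.3 176.6  26.5  27.1] 219.4 191.3
top height_block 0.73 [237.6 166.1  27.5  30.9] 250.7 181.2
top plate 0.7 [437.7 210.1  63.2  23.3] 469.8 222.2
top pen-arm patch diff 6.766071428571428 0.017857142857142856
scene pen_arm 0.76 [226.1 259.   39.3  36.2] 245.6 280.1
scene glass 0.85 [263.5 233.6  25.8  47.3] 277.2 256.0
scene wheel 0.8 [253.5 250.3  56.6  49.7] 283.6 279.6
scene frit_jar 0.95 [191.7 276.5  23.8  43. ] 202.6 297.2
scene height_block 0.72 [202.2 256.9  25.2  37.8] 216.0 275.7
scene spacer_ring 0.44 [272.9 213.4  19.1  17.9] 282.5 223.4
scene masking_tape 0.92 [350.4 266.8  42.   35.3] 369.5 284.9
scene plate 0.83 [330.3 173.4  34.1  29.6] 348.8 191.2
scene pen-arm patch diff 4.251666666666667 0.0038888888888888888
```

Run:
```python
import cv2,numpy as np
for n,P in(('top',{'tip':(238,212,28,24),'tail':(212,210,28,20),'base':(220,235,26,16),'jar':(205,176,30,30)}),('scene',{'tip':(244,254,26,26),'tail':(222,275,20,26),'base':(226,300,36,32),'jar':(189,275,28,46)})):
    a,b=[cv2.cvtColor(cv2.imread(f'pics/{n}{s}.png'),cv2.COLOR_BGR2GRAY) for s in('0','_end')]
    for k,(x,y,w,h) in P.items():
        M=np.eye(2,3,dtype=np.float32)
        try: cc,M=cv2.findTransformECC(a[y:y+h,x:x+w],b[y:y+h,x:x+w],M,cv2.MOTION_TRANSLATION); print(n,k,round(cc,3),M[:,2].round(2))
        except cv2.error: print(n,k,'fail')
```

```text
top tip 0.993 [-0.05 -0.75]
top tail 0.992 [-0.15 -0.1 ]
top base 1.0 [-0.02  0.01]
top jar 1.0 [0.01 0.  ]
scene tip 0.953 [-0.67 -0.39]
scene tail 0.998 [-0.06  0.01]
scene base 1.0 [-0.   -0.01]
scene jar 1.0 [-0.01  0.  ]
```

The pen arm is hard against its stop: its tip is about 1 mm further in than at the start. The bystanders are unmoved, and the tool is clear of everything.

```bash
python3 -c "
from workcell import job_done; print(job_done())"
```

```text
the job is handed in; nothing more can be done
None
```

I handed the job in at about 24 s: the plate lies flat in the tray, the wheel and glass stand level, and the pen arm is back against its stop with the bystanders unmoved (top-view checks of the ring and tape came back empty); I viewed 11 pictures, one over the limit of 10.

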